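Find the loose terminal bolt on the battery tester and hold its cap open

TASK

The battery test cradle reads on and off. First slide its jaw shut on the camera battery until the pack is clamped firmly against the contacts, then, with the battery in circuit, tap the shut caps of the three terminal bolts to find the one bolt that gives. Lift the cap of that bolt at least halfway up (45 degrees) and finish holding it open so that I can get the spanner on; open no other cap and leave everything else on the ledge where it is.

Things in the scene. Friction and masses are not known exactly. Their poses are not given: they have to be found in the camera images.
- tester: Battery test cradle, fixed to the ledge: a flat grey housing 220 mm (x) by 280 mm (y), panel top 18 mm above the ledge. Origin: centre of its underside. A slide clamp for a battery runs along y at x = -45 mm; the row of three capped terminals stands at x = +70 mm, y = -82, 0, +82 mm; flat brass bars join them to the contact block.
- jaw (a joint): Position of the clamp's sliding jaw, m: grows as the jaw closes, moving along the tester's -y towards the fixed black contact block; 0 wide open. With the battery seated against the contacts the jaw meets it at 0.073. It drags with about 4 N and stays where it is left.
- jaw_back (a point): Centre of the back (+y) face of the sliding jaw, where it is pushed: 42 mm above the ledge. The jaw is a dark steel block 40 mm (x; 58 mm over its skirts low down) by 18 mm (y), its top 54 mm above the ledge, on a steel bed whose top is 24 mm above the ledge. Behind it the bed is free to an end stop at y = 120 mm of the tester (16 mm tall above the panel).
- battery: Grey camera battery pack, 38 mm (x) by 70 mm (y) by 20 mm, 0.1 kg, lying flat and loose on the clamp bed between contact block and jaw, a few mm short of the contacts. Origin: centre of its underside, 24 mm above the ledge. Seated against the contact block, its centre is at x = -45 mm, y = -58 mm of the tester. Low lips beside it keep it in line.
- terminal_1: One of the three identical capped terminals in a row on the far half of the tester panel, 82 mm apart (which number stands where varies; nothing in the look tells the loose one): a fixed round black pillar, 36 mm across and 14 mm tall. Origin: on the panel top, on the pillar's axis. Axes as the tester's: x away from the clamp, y along the row, z up.
- terminal_2: One of the three identical capped terminals in a row on the far half of the tester panel, 82 mm apart (which number stands where varies; nothing in the look tells the loose one): a fixed round black pillar, 36 mm across and 14 mm tall. Origin: on the panel top, on the pillar's axis. Axes as the tester's: x away from the clamp, y along the row, z up.
- terminal_3: One of the three identical capped terminals in a row on the far half of the tester panel, 82 mm apart (which number stands where varies; nothing in the look tells the loose one): a fixed round black pillar, 36 mm across and 14 mm tall. Origin: on the panel top, on the pillar's axis. Axes as the tester's: x away from the clamp, y along the row, z up.
- bolt_1 (a point): Foot of the bolt nut of terminal_1, hidden under the closed cap: on the pillar's axis, 18 mm above the terminal's origin. A tight bolt does not move; the loose one, with its flange and cap, sinks up to 4 mm when the cap is pressed (a spring washer lifts it back; it starts to give at about 0.6 N and bottoms at about 2.6 N) and rises again when let go.
- bolt_2 (a point): Foot of the bolt nut of terminal_2, hidden under the closed cap: on the pillar's axis, 18 mm above the terminal's origin. A tight bolt does not move; the loose one, with its flange and cap, sinks up to 4 mm when the cap is pressed (a spring washer lifts it back; it starts to give at about 0.6 N and bottoms at about 2.6 N) and rises again when let go.
- bolt_3 (a point): Foot of the bolt nut of terminal_3, hidden under the closed cap: on the pillar's axis, 18 mm above the terminal's origin. A tight bolt does not move; the loose one, with its flange and cap, sinks up to 4 mm when the cap is pressed (a spring washer lifts it back; it starts to give at about 0.6 N and bottoms at about 2.6 N) and rises again when let go.
- cap_1_mid (a point): Centre of the black plastic flip cap of terminal_1, a hollow box 32 mm (x) by 30 mm (y) by 22.5 mm tall over the bolt, thumb lip on its far (+x) side. With the cap shut the point lies on the pillar's axis, 31.5 mm above the terminal's origin (cap top 43 mm, cap bottom 20 mm above it). Pinched over the 30 mm, the cap can turn between the finger pads.
- cap_2_mid (a point): Centre of the black plastic flip cap of terminal_2, a hollow box 32 mm (x) by 30 mm (y) by 22.5 mm tall over the bolt, thumb lip on its far (+x) side. With the cap shut the point lies on the pillar's axis, 31.5 mm above the terminal's origin (cap top 43 mm, cap bottom 20 mm above it). Pinched over the 30 mm, the cap can turn between the finger pads.
- cap_3_mid (a point): Centre of the black plastic flip cap of terminal_3, a hollow box 32 mm (x) by 30 mm (y) by 22.5 mm tall over the bolt, thumb lip on its far (+x) side. With the cap shut the point lies on the pillar's axis, 31.5 mm above the terminal's origin (cap top 43 mm, cap bottom 20 mm above it). Pinched over the 30 mm, the cap can turn between the finger pads.
- cap_1 (a joint): Opening angle of the cap of terminal_1, rad: 0 shut, 1.6 fully up. Its hinge runs along the terminal's y, 19 mm towards -x (the clamp's side) from the pillar's axis and 20.5 mm above the terminal's origin, so the far (+x) edge swings up and over towards the clamp. A weak spring (0.015 N m shut, 0.03 N m at 1 rad) always shuts it: it does not stay up by itself.
- cap_2 (a joint): Opening angle of the cap of terminal_2, rad: 0 shut, 1.6 fully up. Its hinge runs along the terminal's y, 19 mm towards -x (the clamp's side) from the pillar's axis and 20.5 mm above the terminal's origin, so the far (+x) edge swings up and over towards the clamp. A weak spring (0.015 N m shut, 0.03 N m at 1 rad) always shuts it: it does not stay up by itself.
- cap_3 (a joint): Opening angle of the cap of terminal_3, rad: 0 shut, 1.6 fully up. Its hinge runs along the terminal's y, 19 mm towards -x (the clamp's side) from the pillar's axis and 20.5 mm above the terminal's origin, so the far (+x) edge swings up and over towards the clamp. A weak spring (0.015 N m shut, 0.03 N m at 1 rad) always shuts it: it does not stay up by itself.
- bell: Bystander: chrome desk bell, 86 mm across, 60 mm tall with its push button. Origin: centre of the underside.
- clock_movement: Bystander: black plastic clock movement, 56 mm square, 16 mm thick, brass shaft up to 34 mm. Origin: centre of the underside.
- parts_tray: Bystander: grey plastic tray, 120 by 75 mm, 22 mm tall, holding the oven bulb. Origin: centre of the underside.
- oven_bulb: Bystander: frosted tubular oven bulb, 25 mm thick, 86 mm long, lying in the tray. Origin: under its middle.
- d_cell: Bystander: D-size cell standing upright, 34 mm across, 61 mm tall. Origin: centre of the underside.
- spanner: Bystander: open-ended steel spanner, 150 mm long, lying beyond the tester for the colleague. Origin: underside.
- bulb_carton: Bystander: upright bulb carton, 46 mm square, 90 mm tall. Origin: centre of the underside.
- spare_nut: Bystander: brass hexagon nut, 19 mm across, 8 mm tall, lying on the tester panel in front of the clamp. Origin: centre of the underside.
Things that resemble listed ones, but are neither listed nor needed, are in the scene too. What is shaped like the battery but blue is not meant.

How it is judged:
By the outcome, as a careful person would: the job done as asked, in the order asked, and still so for the second after the job is handed in, while the arm keeps its last pose, push and grip.
It also fails if it takes over 64 s, if anything falls off the work surface, if the arm or the gripper's body presses on something with over 40 N, if the wrist force passes 120 N, or if a joint passes its speed limit or range.

ROBOT

A 6-joint arm with a two-finger parallel gripper is mounted at the origin on the work surface. World frame = base frame: x ahead of the robot, y to its left, z up, the work surface at z = 0. Lengths are in m, angles in rad, forces in N, time in s.
With the tool pointing down it reaches from about 0.35 to 0.975 m from the base axis. Payload 4.9 kg.
Tool frame: the origin (TCP) lies midway between the tips of the shut fingers; the grasp point (between the pads) lies 19 mm behind it; z points along the fingers, y is the line along which they close (so a half turn about z gives the same grasp; the last joint's range is limited). The gripper opens to 85 mm and grips with 20 to 120 N. Pads are 22 mm wide; open, the fingers measure 114 mm over their backs; the gripper's body (76 mm by 85 mm) begins 54 mm behind the grasp point. The pads swing forward as they close: fully open they stand 13 mm farther back than shut.
Start: joints at [1.196, 0.053, 1.613, -0, 1.476, -0.119], TCP at [0.158, 0.605, 0.231] pointing down, gripper open.
Joint ranges: [-3.01, 3.01], [-1.01, 2.22], [0.06, 2.58], [-1.02, 4.17], [0.09, 2.62], [-3.14, 3.14]. Speed limits (rad/s): [2.57, 2.57, 3.14, 3.14, 3.14, 3.14].

INTERFACE

Orientations are given as a rotation vector (axis times angle).
In Python, from station import ctrl gives the robot as it stands. The module is installed in compiled form; this text tells all that it offers.
- The arm moves only by the shell command python3 -m handwheel 'ROWS' [OPENING] [FORCE]. ROWS is JSON, a list of rows, each a list of 2 entries, a list of its own where there are three numbers: the shift along the tool's x, y, z in cm, then the turn, a rotation vector about the tool's x, y, z in rad. In form: [[[tx, ty, tz], [ax, ay, az]], ...]. A call has 1 to 5 rows; each row is the pose to reach, as a shift and turn from the pose commanded when the call began, along the tool's axes at that moment; what a row does not reach only later rows make up. A row lasts 1/8 s, in which the tool goes at most 62.5 mm and 10.7 degrees, less where a joint would pass 70% of its speed; a pose out of reach is approached as far as the arm can. A call with a gripper value outside its range is refused whole. OPENING is the gripper's target within -1 to 1 (shut at 1, half-way at 0, fully open at -1), set as the call begins (- or left out, the last holds). The fingers move at their own pace and stop on an object; FORCE is the grip in N (left out, the last holds). Time passes only in rows, so rows that repeat a pose let the fingers close. It gives the time, the measured TCP pose, the force, the opening and the grip force at its end, in the units of the state.
- ctrl.get_obs(): the state, without advancing time (a new reading comes with each control period).
- ctrl.get_image(name): name is "side" or "top" or "wrist"; returns the picture (420x560x3 uint8, blue, green, red); there is no depth.
- ctrl.calibration(name): a dict with "fx", "fy", "cx", "cy" (pixels), "R" (3x3) and "t" (3): a world point X has camera coordinates R X + t. Camera axes: x right, y down, z forward; pixel columns grow to the right and rows downward; lengths in m; the calibration is good to about 2 mm. A picture is of the moment at which its call begins: read the wrist's pose just before it. calibration takes no time and is no camera call; for the wrist camera it gives the pose at the moment of the call.
- ctrl.finish_job(): hands the job in; it is judged then, once.
Trained networks look in the newest picture that a camera, given by its name, has taken for a name from the list of things; names that differ only in an ending like _2 or _b are one class to them, and where a whole thing is asked for, a point or a joint stands for the part that bears it (a point fixed in the world has none). Each returns a list of dicts, best first, with "score" (0 to 1); they miss things now and then, are a little off and sometimes report something else, mostly with a low value. They report only what shows in the picture. A call takes as long as a camera call. They do not tell look-alikes from the thing itself.
- ctrl.look_for(camera, query): "position" ([column, row] in pixels, amid what is visible of it).
- ctrl.landmark_of(camera, query): "position" ([column, row] in pixels: a listed point, or the origin of a listed thing).
The state is a dict: "t": time; "q": joint angles; "dq": joint speeds; "effort": joint torques, N m; "tool_pos": TCP position; "tool_rot": TCP orientation; "contact_force": force on the tool from outside, world axes, zero at the start; "wrist_torque": the same for the moment, N m; "opening": finger opening in m; "grip_force": force on a finger pad.
Only numpy, scipy, OpenCV 4.12 (cv2) and the standard library are available. Lean on these libraries where they do the work, as an engineer would, in place of code of your own. Each camera call takes 0.05 s, during which the arm holds its last target. There are 200 camera calls.

## Working session

There is one attempt and no reset: what is moved stays moved. The work goes in short steps, Python scripts to look and compute and a shell command to move; the robot and the scene stay as the last step left them, time stands still between calls to the robot, and variables do not carry over. Pictures are saved under pics/ and viewed, at most 10 in all, crops included, and the job is handed in when it is done.

```bash
mkdir -p pics; cat > h.py <<'E'
import numpy as np, cv2
from scipy.spatial.transform import Rotation as R
from station import ctrl
def ray(c,uv):
    K=ctrl.calibration(c); Rm=np.array(K["R"]); t=np.array(K["t"])
    d=Rm.T@np.array([(uv[0]-K["cx"])/K["fx"],(uv[1]-K["cy"])/K["fy"],1.]); return -Rm.T@t, d/np.linalg.norm(d)
def atz(c,uv,z):
    o,d=ray(c,uv); return o+d*(z-o[2])/d[2]
def tri(rays):
    A=0;b=0
    for o,d in rays:
        P=np.eye(3)-np.outer(d,d); A=A+P; b=b+P@o
    return np.linalg.solve(A,b)
def proj(c,X):
    K=ctrl.calibration(c); p=np.array(K["R"])@X+np.array(K["t"]); return np.array([K["fx"]*p[0]/p[2]+K["cx"],K["fy"]*p[1]/p[2]+K["cy"]])
def totool(X):
    "shift in cm in tool axes taking TCP to X"
    o=ctrl.get_obs(); return R.from_rotvec(o["tool_rot"]).inv().apply(np.array(X)-o["tool_pos"])*100
E
python3 - <<'E'
from h import *
np.set_printoptions(precision=4,suppress=True)
o=ctrl.get_obs(); print(o["t"],o["tool_pos"],o["tool_rot"],R.from_rotvec(o["tool_rot"]).as_matrix())
for c in ["top","side"]:
    im=ctrl.get_image(c); cv2.imwrite(f"pics/{c}0.png",im)
    for q,z in [("tester",0),("terminal_1",.018),("cap_1_mid",.0495),("jaw_back",.042),("battery",.024)]:
        for r in ctrl.landmark_of(c,q)[:5]: print(c,q,round(r["score"],2),np.round(r["position"],1),atz(c,r["position"],z))
print(ctrl.get_obs()["t"])
E
```

```text
0.0 [0.1579 0.6041 0.2301] [-0.4006 -3.1154  0.003 ] [[-0.9675  0.253  -0.0007]
 [ 0.253   0.9675 -0.0019]
 [ 0.0003 -0.002  -1.    ]]
top tester 0.8 [303.3 223.8] [ 0.5316 -0.0528  0.    ]
top tester 0.7 [292.  188.1] [ 0.6069 -0.0298  0.    ]
top tester 0.4 [185.7 206.3] [0.5693 0.192  0.    ]
top terminal_1 0.79 [329.4 180.1] [ 0.6197 -0.1067  0.018 ]
top terminal_1 0.62 [294.  187.2] [ 0.6052 -0.0338  0.018 ]
top cap_1_mid 0.5 [292.3 187.4] [ 0.5984 -0.0302  0.0495]
top jaw_back 0.68 [288.1 244.3] [ 0.4857 -0.0214  0.042 ]
top battery 0.9 [333.1 238.6] [ 0.4984 -0.1117  0.024 ]
top battery 0.8 [339.1 327.7] [ 0.324  -0.1202  0.024 ]
top battery 0.74 [448.1 218.6] [ 0.538  -0.3435  0.024 ]
top battery 0.61 [187.5 206.5] [0.565  0.1833 0.024 ]
top battery 0.5 [276.6 275.7] [0.4249 0.0018 0.024 ]
side tester 0.66 [285.2 234.5] [ 0.5423 -0.0392  0.    ]
side tester 0.3 [405.8 242.8] [ 0.7236 -0.192   0.    ]
side terminal_1 0.79 [274.1 194.3] [0.5785 0.0509 0.018 ]
side terminal_1 0.69 [339.6 232.6] [ 0.6227 -0.1077  0.018 ]
side terminal_1 0.66 [306.3 212.4] [ 0.6024 -0.0289  0.018 ]
side terminal_1 0.24 [404.5 244.2] [ 0.7049 -0.2002  0.018 ]
side cap_1_mid 0.62 [311.5 202. ] [ 0.6087 -0.0344  0.0495]
side cap_1_mid 0.31 [389.8 279.7] [ 0.6038 -0.2504  0.0495]
side cap_1_mid 0.29 [340.5 232.8] [ 0.6035 -0.1264  0.0495]
side jaw_back 0.86 [250.3 230.9] [ 0.4732 -0.0219  0.042 ]
side battery 0.92 [211.  330.7] [ 0.3193 -0.1453  0.024 ]
side battery 0.85 [293.5 259.6] [ 0.5082 -0.1107  0.024 ]
side battery 0.82 [398.3 363.4] [ 0.5228 -0.3532  0.024 ]
0.6
```

View pics/top0.png

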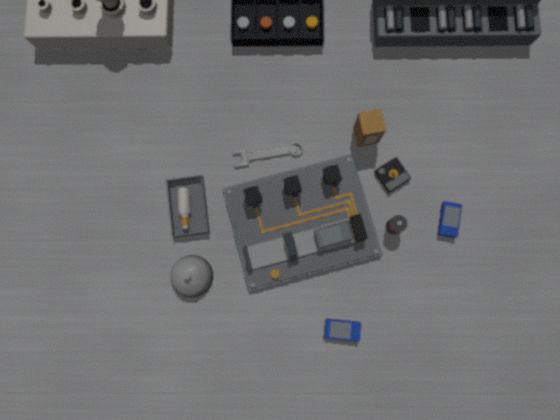

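View pics/side0.png

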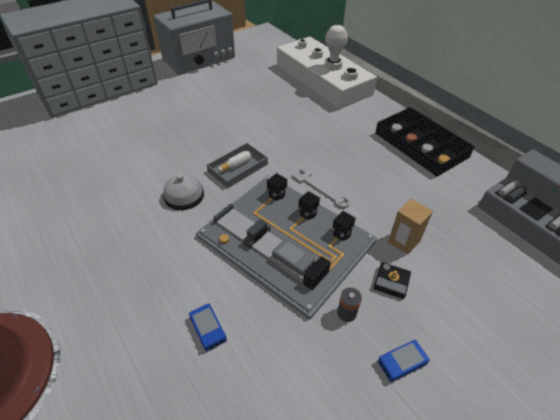

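The top view shows the tester at about (303,224), its caps at (254,195), (293,186) and (332,176), the jaw at (291,246), the grey battery at (333,237) and the contact block at (358,228). The side view agrees: caps at (277,187), (309,205) and (343,225), jaw at (257,232). The blue packs are decoys. Tester yaw is about +0.264 rad. I'm moving the wrist camera above it, aligned with the tester.

```bash
python3 -m handwheel '[[[-21,-21,-5],[0,0,-0.52]],[[-21,-21,-5],[0,0,-0.52]],[[-21,-21,-5],[0,0,-0.52]],[[-21,-21,-5],[0,0,-0.52]],[[-21,-21,-5],[0,0,-0.52]]]' 1 30; python3 -c "
from h import *
print(totool([.5,-.03,.28]))"
```

```text
t: 1.23
tool_pos: [0.309, 0.3466, 0.2821]
tool_rot: [-0.413, 3.113, 0.001]
contact_force: [0.7, -0.2, 0.4]
opening: 0.0005
grip_force: 0.0
[ -8.62153165 -41.33710858   0.20199809]
```

```bash
python3 -m handwheel '[[[-6,-30,0],[0,0,0]],[[-6,-30,0],[0,0,0]],[[-6,-30,0],[0,0,0]],[[-6,-30,0],[0,0,0]],[[-6,-30,0],[0,0,0]]]' >/dev/null; python3 -m handwheel '[[[-2.6,-11.3,0],[0,0,0]],[[-2.6,-11.3,0],[0,0,0]],[[-2.6,-11.3,0],[0,0,0]],[[-2.6,-11.3,0],[0,0,0]]]'; python3 - <<'E'
from h import *
np.set_printoptions(precision=4,suppress=True)
print(ctrl.get_obs()["tool_rot"])
c="wrist"
im=ctrl.get_image(c); cv2.imwrite("pics/w0.png",im)
for q,z in [("tester",0),("terminal_1",.018),("cap_1_mid",.0495),("jaw_back",.042),("battery",.024)]:
    for r in ctrl.landmark_of(c,q)[:4]: print(c,q,round(r["score"],2),np.round(r["position"],1),atz(c,r["position"],z))
E
```

```text
t: 2.35
tool_pos: [0.4988, -0.0277, 0.2812]
tool_rot: [0.413, -3.114, -0.001]
contact_force: [-0.5, 0.7, -0.5]
opening: 0.0002
grip_force: 0.0
[ 0.4133 -3.114  -0.0009]
wrist tester 0.61 [254.7 189.3] [ 0.5331 -0.046   0.    ]
wrist terminal_1 0.81 [188.8 243.3] [ 0.6203 -0.1104  0.018 ]
wrist terminal_1 0.79 [253.  247.6] [ 0.6044 -0.0291  0.018 ]
wrist terminal_1 0.72 [315.3 244.7] [0.5793 0.0475 0.018 ]
wrist cap_1_mid 0.63 [249.1 258.2] [ 0.6052 -0.0317  0.0495]
wrist cap_1_mid 0.2 [256.4 245.8] [ 0.5871 -0.0272  0.0495]
wrist jaw_back 0.95 [289.6 161.5] [ 0.4809 -0.0161  0.042 ]
wrist battery 0.92 [211.6 158.8] [ 0.5047 -0.1041  0.024 ]
wrist battery 0.71 [ 12.  132.1] [ 0.5348 -0.3317  0.024 ]
```

View pics/w0.png

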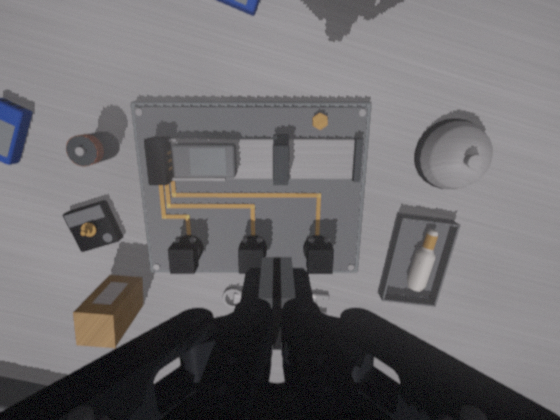

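The wrist view shows the tester level in the image, so the tool is aligned. The jaw is at (281,157), the battery at (205,160), the caps at (185,255), (252,252) and (319,254), the end stop at (358,157) and the nut at (320,121). Next I check heights by triangulation and work out the move.

```bash
python3 - <<'E'
from h import *
np.set_printoptions(precision=4,suppress=True)
px={"jaw":[("top",(288.1,244.3)),("side",(250.3,230.9)),("wrist",(289.6,161.5))],
"cap":[("side",(311.5,202)),("wrist",(249.1,258.2))],
"termA":[("side",(274.1,194.3)),("wrist",(315.3,244.7))],
"termB":[("side",(306.3,212.4)),("wrist",(253,247.6)),("top",(294,187.2))],
"termC":[("side",(339.6,232.6)),("wrist",(188.8,243.3)),("top",(329.4,180.1))],
"bat":[("top",(333.1,238.6)),("side",(293.5,259.6)),("wrist",(211.6,158.8))]}
C=np.array([.5337,-.0478]);xh=np.array([.9655,.2605]);yh=np.array([-.2605,.9655])
for k,v in px.items():
    X=tri([ray(*a) for a in v]); print(k,X,"tester xy",xh@(X[:2]-C),yh@(X[:2]-C))
W=lambda x,y,z:[*(C+x*xh+y*yh),z]
for p in [(-.045,.08,.12),(-.045,.08,.036)]: print(W(*p),totool(W(*p)))
print(ctrl.get_obs()["t"])
E
cat >> h.py <<'E'
C=np.array([.5337,-.0478]);xh=np.array([.9655,.2605]);yh=np.array([-.2605,.9655])
W=lambda x,y,z:[*(C+x*xh+y*yh),z]
def T():
    o=ctrl.get_obs(); d=o["tool_pos"][:2]-C; f=np.array(o["contact_force"])
    print("tester",np.round([xh@d,yh@d,o["tool_pos"][2]],4),"F",np.round([xh@f[:2],yh@f[:2],f[2]],2),"t",o["t"],"grip",o["opening"],o["grip_force"])
E
```

```text
jaw [ 0.4818 -0.0174  0.0336] tester xy -0.04216915659065913 0.04281374872265804
cap [ 0.6088 -0.0321  0.0461] tester xy 0.0766121198771959 -0.0044585632070763374
termA [0.5763 0.0461 0.0238] tester xy 0.06556217931543863 0.07959759099837854
termB [ 0.603  -0.0312  0.0207] tester xy 0.07118926454380395 -0.0020294923480968334
termC [ 0.6197 -0.1087  0.0207] tester xy 0.06714692749577908 -0.08123271084164198
bat [ 0.5037 -0.109   0.024 ] tester xy -0.04490430480296103 -0.05126003373423979
[np.float64(0.46941249999999995), np.float64(0.017717499999999997), 0.12] [ 1.6682  5.0851 16.1477]
[np.float64(0.46941249999999995), np.float64(0.017717499999999997), 0.036] [ 1.6716  5.0866 24.5477]
2.65
```

```bash
python3 -m handwheel '[[[1.7,5.1,10],[0,0,0]],[[1.7,5.1,10],[0,0,0]],[[1.7,5.1,16],[0,0,0]],[[1.7,5.1,20],[0,0,0]],[[1.7,5.1,24.5],[0,0,0]]]'; python3 -m handwheel '[[[0,0,0],[0,0,0]],[[0,-1,0],[0,0,0]],[[0,-2,0],[0,0,0]],[[0,-2,0],[0,0,0]]]'; python3 -c "
from h import *
T()"
```

```text
t: 3.28
tool_pos: [0.4695, 0.0175, 0.0355]
tool_rot: [-0.415, 3.112, -0.001]
contact_force: [0.5, 0.0, -1.1]
opening: 0.0001
grip_force: 0.0
t: 3.78
tool_pos: [0.4763, -0.0035, 0.0384]
tool_rot: [-0.411, 3.111, -0.002]
contact_force: [1.5, 0.8, 0.3]
opening: -0.0002
grip_force: 0.0
tester [-0.0438  0.0577  0.0384] F [1.69 0.33 0.29] t 3.775 grip -0.00023453940864300238 0.0
```

```bash
python3 -m handwheel '[[[0,-0.6,0],[0,0,0]],[[0,-1.2,0],[0,0,0]],[[0,-1.8,0],[0,0,0]],[[0,-2.4,0],[0,0,0]],[[0,-3,0],[0,0,0]]]' >/dev/null; python3 -c "
from h import *
T()"; python3 -m handwheel '[[[0,-0.4,0],[0,0,0]],[[0,-0.8,0],[0,0,0]],[[0,-1.2,0],[0,0,0]]]'>/dev/null;  python3 -c "
from h import *
T()"
```

```text
tester [-0.0451  0.029   0.0363] F [1.33 4.84 3.26] t 4.4 grip 0.0002989124037014778 2.1740739047527313
tester [-0.0452  0.0171  0.0363] F [1.71 4.98 2.15] t 4.775 grip 8.348127249101032e-06 2.123098522424698
```

```bash
for i in 1 2 ; do python3 -m handwheel '[[[0,-0.2,0],[0,0,0]],[[0,-0.4,0],[0,0,0]],[[0,-0.4,0],[0,0,0]]]'>/dev/null;  python3 -c "
from h import *
T()"; done
```

```text
tester [-0.0454  0.013   0.0362] F [1.25 2.77 1.65] t 5.15 grip -9.986908645513248e-05 1.1687378212809563
tester [-0.0455  0.0092  0.0362] F [0.36 3.78 2.71] t 5.525 grip -0.00018057424315264268 1.9229190051555634
```

```bash
for i in 1 2 ; do python3 -m handwheel '[[[0,-0.1,0],[0,0,0]],[[0,-0.2,0],[0,0,0]],[[0,-0.2,0],[0,0,0]]]'>/dev/null;  python3 -c "
from h import *
T()"; done
```

```text
tester [-0.0454  0.0072  0.0362] F [1.63 4.19 1.98] t 5.9 grip 1.930694813927626e-05 2.1274765580892563
tester [-0.0455  0.007   0.0362] F [ 0.91 10.1   4.33] t 6.275 grip 0.0004653551813581914 5.511522442102432
```

```bash
for i in 1 2 ; do python3 -m handwheel '[[[0,-0.1,0],[0,0,0]],[[0,-0.2,0],[0,0,0]],[[0,-0.2,0],[0,0,0]]]'>/dev/null;  python3 -c "
from h import *
T()"; done
```

```text
tester [-0.0455  0.0069  0.0362] F [ 0.69 18.4   8.18] t 6.65 grip -7.154933799918465e-05 9.136541314073838
tester [-0.0455  0.0068  0.0361] F [ 1.3  24.96 11.34] t 7.025 grip 5.3787084738646945e-05 12.775885354494676
```

```bash
python3 -m handwheel '[[[0,2,0],[0,0,0]],[[0,2,0],[0,0,0]],[[0,2,-6],[0,0,0]],[[0,2,-12],[0,0,0]],[[0,2,-16],[0,0,0]]]'; python3 - <<'E'
from h import *
T()
c="wrist"
im=ctrl.get_image(c); cv2.imwrite("pics/w1.png",im)
for q,z in [("terminal_1",.018),("cap_1_mid",.0495),("jaw_back",.042),("battery",.024)]:
    for r in ctrl.landmark_of(c,q)[:4]:
        X=atz(c,r["position"],z)[:2]-C; print(q,round(r["score"],2),np.round(r["position"]),"tester",np.round([xh@X,yh@X],4))
for y in (.082,0,-.082): print(y,totool(W(.07,y,.09)))
E
```

```text
t: 7.65
tool_pos: [0.4855, -0.0405, 0.1998]
tool_rot: [-0.412, 3.111, -0.005]
contact_force: [0.8, -0.0, -0.5]
opening: 0.0003
grip_force: 0.0
tester [-0.0446  0.0196  0.1998] F [ 0.72 -0.24 -0.49] t 7.65 grip 0.0003201934558097621 0.0
terminal_1 0.77 [180. 290.] tester [ 0.0776 -0.0886]
terminal_1 0.67 [332. 288.] tester [0.0743 0.0783]
jaw_back 0.98 [248. 194.] tester [-0.0442 -0.0053]
battery 0.6 [195. 189.] tester [-0.0454 -0.0562]
0.082 [-11.59471634   6.12587306  10.52051047]
0 [-11.59460597  -2.07433345  10.52348689]
-0.082 [-11.5944956  -10.27453995  10.52646331]
```

View pics/w1.png

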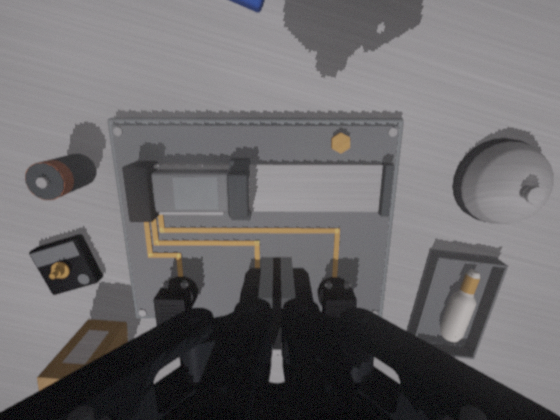

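The jaw at (240,190) now clamps the battery at (198,190) against the block at (140,190). Its back is at y = -5.3 mm, where -5 mm is expected for seated. Now tapping, starting at the +y cap.

```bash
python3 -m handwheel '[[[-6,3,2],[0,0,0]],[[-11.6,6.1,5],[0,0,0]],[[-11.6,6.1,10.5],[0,0,0]],[[-11.6,6.1,12.9],[0,0,0]],[[-11.6,6.1,12.9],[0,0,0]]]'>/dev/null; python3 -c "
from h import *
T()"; for i in 1 2 3 4 5; do python3 -m handwheel '[[[0,0,0.1],[0,0,0]],[[0,0,0.1],[0,0,0]]]'>/dev/null;  python3 -c "
from h import *
T()"; done
```

```text
tester [0.0673 0.0833 0.0622] F [ 1.45 -0.8   0.37] t 8.525 grip -6.136109178678404e-05 0.0
tester [0.0715 0.0817 0.0679] F [ 0.27  0.79 -0.27] t 8.775 grip 9.196007219851417e-05 0.0
tester [0.071  0.0821 0.066 ] F [ 0.12  0.28 -0.77] t 9.025 grip -0.0001916726614679319 0.0
tester [0.0706 0.0824 0.0642] F [-0.45 -0.18 -0.36] t 9.275 grip -0.00015836085237132643 0.0
tester [0.0706 0.0824 0.0631] F [-0.05 -0.37 -0.66] t 9.525 grip -0.00023942961194810223 0.0
tester [0.0706 0.0824 0.0622] F [0.24 1.   0.37] t 9.775 grip 8.283648396293783e-05 0.0
```

```bash
for i in 1 2 3 4 5; do python3 -m handwheel '[[[0,0,0.1],[0,0,0]],[[0,0,0.1],[0,0,0]]]'>/dev/null;  python3 -c "
from h import *
T()"; done
```

```text
tester [0.0706 0.0824 0.0612] F [-0.47 -0.03 -0.9 ] t 10.025 grip -0.00022725163632359154 0.0
tester [0.0707 0.0823 0.0604] F [0.06 0.5  1.14] t 10.275 grip -0.00020243521659621944 0.44471117264038185
tester [0.0708 0.0823 0.0594] F [-0.06 -0.55  2.22] t 10.525 grip 0.0002113493361774808 0.6909682521654759
tester [0.0708 0.0823 0.0584] F [ 0.81 -0.71  2.01] t 10.775 grip -0.0002644447788817224 0.9392221098096343
tester [0.0708 0.0823 0.0574] F [0.37 1.1  2.35] t 11.025 grip 8.287441443523071e-05 1.1856990489468444
```

This one gives at about 0.5 N/mm. I'll tap the middle one for comparison, then the third.

```bash
python3 -m handwheel '[[[0,0,-2],[0,0,0]],[[0,-4,-2],[0,0,0]],[[0,-8.2,-1],[0,0,0]],[[0,-8.2,-0.5],[0,0,0]],[[0,-8.2,-0.5],[0,0,0]]]'>/dev/null; for i in 1 2 3 4; do python3 -m handwheel '[[[0,0,0.15],[0,0,0]],[[0,0,0.15],[0,0,0]]]'>/dev/null;  python3 -c "
from h import *
T()"; done
```

```text
tester [0.071  0.0011 0.0611] F [-0.08  0.59  0.22] t 11.9 grip -1.709728306102727e-05 0.0
tester [0.0713 0.001  0.0609] F [-3.8   2.34  6.02] t 12.15 grip 0.0001304454507965404 3.4326770051848143
tester [0.0715 0.001  0.0606] F [-4.35  3.13 12.89] t 12.4 grip -0.00018427874823392996 6.338691283017397
tester [0.0717 0.0009 0.0604] F [-7.7   5.99 18.7 ] t 12.65 grip -1.7322302346757637e-05 9.206587001681328
```

```bash
python3 -m handwheel '[[[0,0,-2],[0,0,0]],[[0,-4,-2],[0,0,0]],[[0,-8.2,-1],[0,0,0]],[[0,-8.2,-0.5],[0,0,0]],[[0,-8.2,-0.5],[0,0,0]]]'>/dev/null; for i in 1 2 3 4; do python3 -m handwheel '[[[0,0,0.15],[0,0,0]],[[0,0,0.15],[0,0,0]]]'>/dev/null;  python3 -c "
from h import *
T()"; done
```

```text
tester [ 0.0711 -0.081   0.0609] F [-1.65 -0.72  5.75] t 13.525 grip 9.655030275047648e-05 2.4458119471091777
tester [ 0.0713 -0.0811  0.0607] F [-5.07  1.71 11.21] t 13.775 grip -8.4835354692288e-05 5.535447453148663
tester [ 0.0716 -0.0811  0.0605] F [-6.67  3.25 15.86] t 14.025 grip -0.00033419828581240707 8.268617978319526
tester [ 0.0718 -0.0812  0.0603] F [-8.56  4.45 22.7 ] t 14.275 grip -3.518642297129519e-05 10.976011510938406
```

The +y bolt is the loose one: about 2 N at 3.6 mm sink, while the other two stand rigid at 19 to 23 N. I return to it with the fingers opening.

```bash
python3 -m handwheel '[[[0,0,-4],[0,0,0]],[[0,5,-5],[0,0,0]],[[0,10,-5],[0,0,0]],[[0,16.3,-5],[0,0,0]],[[0,16.3,-5],[0,0,0]]]' -0.2 30; python3 -m handwheel '[[[0,0,0],[0,0,0]],[[0,0,0],[0,0,0]],[[0,0,0],[0,0,0]]]' >/dev/null; python3 -c "
from h import *
T()
print(totool(W(.07,.082,.039)))
r=(R.from_rotvec(ctrl.get_obs()['tool_rot']).as_matrix());print(r)"
```

```text
t: 14.9
tool_pos: [0.5789, 0.0533, 0.1047]
tool_rot: [0.423, -3.112, -0.002]
contact_force: [0.8, 0.2, 0.1]
opening: 0.0516
grip_force: 0.0
tester [0.0707 0.0802 0.1052] F [-0.95  0.18  0.16] t 15.275 grip 0.05104943575229206 0.0
[0.06803576 0.17874337 6.62180296]
[[-9.65754428e-01 -2.59457858e-01 -6.95201921e-05]
 [-2.59457856e-01  9.65754430e-01 -3.35636520e-05]
 [ 7.58477868e-05 -1.43766855e-05 -9.99999997e-01]]
```

```bash
python3 -m handwheel '[[[0.1,0.2,3],[0,0,0]],[[0.1,0.2,5],[0,0,0]],[[0.1,0.2,6.6],[0,0,0]],[[0.1,0.2,6.6],[0,0,0]],[[0.1,0.2,6.6],[0,0,0]]]' >/dev/null; python3 -c "
from h import *
T()"; python3 -m handwheel '[[[0,0,0],[0,0,0]],[[0,0,0],[0,0,0]],[[0,0,0],[0,0,0]],[[0,0,0],[0,0,0]],[[0,0,0],[0,0,0]]]' 1 25 >/dev/null; python3 -c "
from h import *
T()
im=ctrl.get_image('wrist'); cv2.imwrite('pics/w2.png',im)"
```

```text
tester [0.0703 0.0831 0.0399] F [0.02 0.23 0.58] t 15.9 grip 0.051291060725158086 0.0
tester [0.0707 0.0808 0.0409] F [-0.56 -7.74  1.  ] t 16.525 grip 0.029187629501814073 29.501310288906097
```

View pics/w2.png

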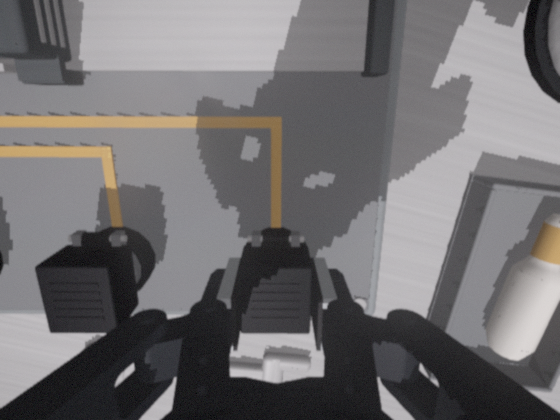

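The pads at (230,300) and (322,300) hold the cap at (276,290), and the opening is 29 mm. I relieve the side force by 2 mm in y and swing the tool about the hinge.

```bash
python3 -m handwheel '[[[0.03,-0.2,-0.19],[0,-0.1,0]],[[0.08,-0.2,-0.37],[0,-0.2,0]],[[0.14,-0.2,-0.55],[0,-0.3,0]],[[0.23,-0.2,-0.72],[0,-0.4,0]],[[0.33,-0.2,-0.89],[0,-0.5,0]]]'; python3 -c "
from h import *
T();o=ctrl.get_obs();print(o['q'],R.from_rotvec(o['tool_rot']).as_matrix()[:,2])"
```

```text
t: 17.2
tool_pos: [0.5775, 0.0474, 0.0495]
tool_rot: [-0.347, 2.616, 0.087]
contact_force: [5.8, 2.9, -6.2]
opening: 0.0295
grip_force: 28.1
tester [0.0671 0.0805 0.0495] F [ 6.39  1.29 -6.17] t 17.2 grip 0.029531349868045485 28.059880826622248
[-0.13853064 -0.13175457  2.18292069  0.31859996  0.64295787 -2.18571128] [ 0.46828312  0.12433305 -0.87478695]
```

```bash
python3 -m handwheel '[[[0.03,0,-0.19],[0,-0.1,0]],[[0.08,0,-0.37],[0,-0.2,0]],[[0.14,0,-0.55],[0,-0.3,0]],[[0.14,0,-0.55],[0,-0.3,0]]]'>/dev/null; python3 -c "
from h import *
T();o=ctrl.get_obs();print(o['q'],R.from_rotvec(o['tool_rot']).as_matrix()[:,2])
im=ctrl.get_image('wrist'); cv2.imwrite('pics/w3.png',im)
u,v=proj('side',np.array(W(.06,.082,.06))).astype(int)
im=ctrl.get_image('side'); cv2.imwrite('pics/s3.png',cv2.resize(im[v-70:v+70,u-90:u+90],None,fx=4,fy=4,interpolation=2))"
```

```text
tester [0.0621 0.0805 0.0526] F [-6.64 -3.4   0.58] t 17.7 grip 0.029529139216670545 29.427599497139454
[-0.21234208 -0.21906872  2.354431    0.92758177  0.42179135 -2.79707174] [ 0.69407846  0.18547552 -0.6955961 ]
```

View pics/w3.png

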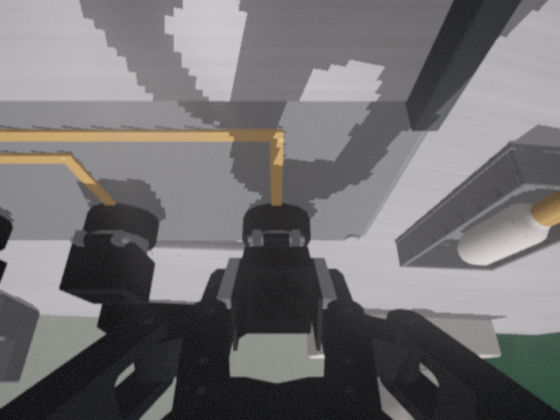

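View pics/s3.png

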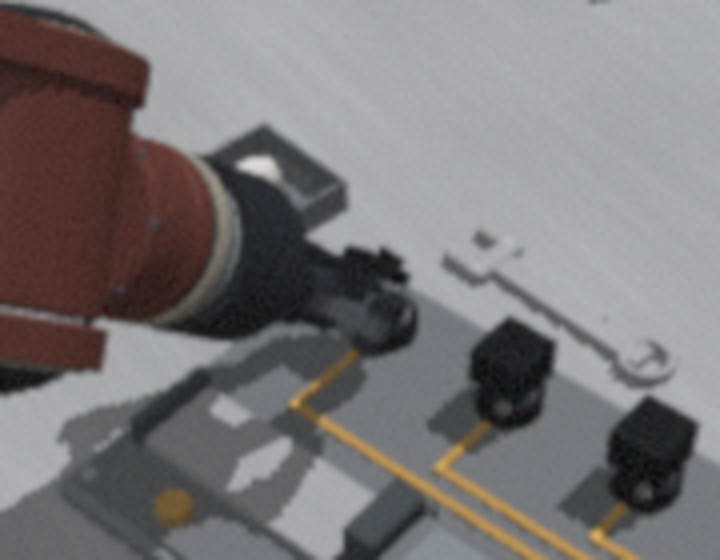

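The wrist view shows the cap at (277,290) held by the pads and swinging up above its pillar at (277,220). The side crop shows the gripper tilted at cap (375,290), the neighbouring caps shut at (512,355) and (650,440), and the jaw still shut. The last joint is near its range, so the rest goes by moving along the arc without tilting.

```bash
python3 -m handwheel '[[[0.13,0,-0.19],[0,0,0]],[[0.26,0,-0.36],[0,0,0]],[[0.43,0,-0.52],[0,0,0]],[[0.59,0,-0.66],[0,0,0]],[[0.59,0,-0.66],[0,0,0]]]'; python3 -m handwheel '[[[0,0,0],[0,0,0]],[[0,0,0],[0,0,0]]]' > /dev/null; python3 -c "
from h import *
T();o=ctrl.get_obs();print(o['q'],R.from_rotvec(o['tool_rot']).as_matrix()[:,2])
im=ctrl.get_image('wrist'); cv2.imwrite('pics/w4.png',im)
u,v=proj('side',np.array(W(.06,.082,.06))).astype(int)
im=ctrl.get_image('side'); cv2.imwrite('pics/s4.png',cv2.resize(im[v-40:v+40,u-55:u+55],None,fx=7,fy=7,interpolation=2))"
```

```text
t: 18.42
tool_pos: [0.5657, 0.0442, 0.0541]
tool_rot: [-0.308, 2.323, 0.128]
contact_force: [9.7, -0.2, -6.8]
opening: 0.0293
grip_force: 26.3
tester [0.0549 0.0805 0.0541] F [ 8.17 -2.64 -7.14] t 18.675 grip 0.029370330850348497 26.393002197146416
[-0.22180558 -0.24451573  2.37151028  0.92015927  0.4332422  -2.79609794] [ 0.69444716  0.18582658 -0.69513425]
```

View pics/w4.png

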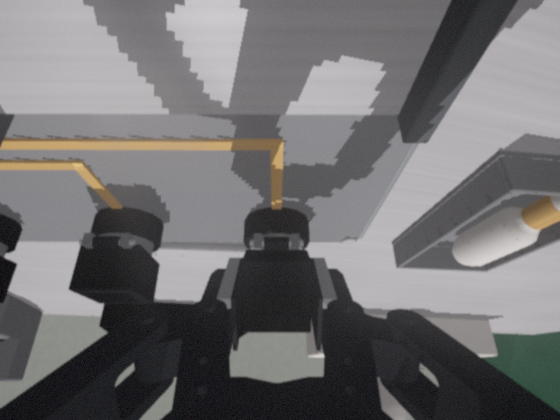

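View pics/s4.png

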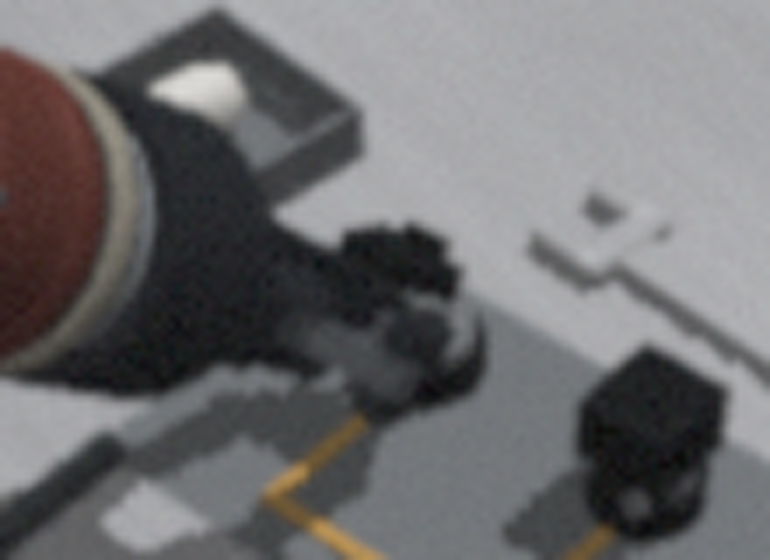

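The wrist view shows the cap at (277,285) tilted up in the pads over its hinge at (277,240). In the side crop the nut is bare at (420,330) and the neighbouring cap at (650,405) is shut. From the pad point, 21.7 mm from the hinge, the opening works out at about 66°. I'm handing in.

```bash
python3 -c "
from h import *
print(ctrl.finish_job())"
```

```text
the job is handed in; nothing more can be done
None
```

The jaw is shut firmly on the battery (25 N push), the loose bolt is the one at the +y end of the row, and its cap is held open at about 66° by my estimate; the other two caps stay shut, and the job is handed in.

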